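# Lay the rinsed brushes on the brush rest in order of length

## Robot

A 6-joint arm with a two-finger parallel gripper is mounted at the origin on a cart in front of the work surface, level with it; the furniture and walls round the work are solid. World frame = base frame: x ahead of the robot, y to its left, z up, the work surface at z = 0. Lengths are in m, angles in rad, forces in N, time in s.
With the tool pointing down it reaches from about 0.35 to 0.925 m from the base axis. Payload 6.4 kg.
Tool frame: the origin (TCP) lies on the centre line of the jaws, within the pads' length; the fingertips stand 22 mm ahead of it and the grasp point (between the pads) lies 3 mm ahead of it; z points along the fingers, y is the direction in which the jaws open and shut (so a half turn about z gives the same grasp; the last joint's range is limited). The gripper opens to 85 mm and grips with 20 to 120 N. Pads are 22 mm wide; open, the fingers measure 114 mm over their backs; the gripper's body (76 mm by 85 mm) begins 54 mm behind the grasp point. The pads swing forward as they close: fully open they stand 13 mm farther back than shut.
Start: joints at [0.931, 0.245, 1.558, -0, 1.339, -0.174], TCP at [0.292, 0.581, 0.253] pointing down, gripper open.
Joint ranges: [-3.13, 3.13], [-1.02, 2.26], [0.13, 2.54], [-0.95, 4.09], [0.21, 2.88], [-2.74, 2.74]. Speed limits (rad/s): [2.57, 2.57, 3.14, 3.14, 3.14, 3.14].

## Interface

Orientations are given as [roll, pitch, yaw] about the fixed x, y, z axes, in that order (R = Rz(yaw) Ry(pitch) Rx(roll)).
In Python, from bench import arm gives the robot as it stands.
- The arm moves only by the tool move_arm, never from a script. Its argument "steps" is one flat list of numbers, 7 for each row, row after row: the turn, a rotation vector about the tool's x, y, z in degrees, then the shift along the tool's x, y, z in cm, then the opening, from -1 (shut) to 1 (fully open), so that 0 is half open. A call has 1 to 8 rows; each row is the pose to reach, as a shift and turn from the pose commanded when the call began, along the tool's axes at that moment; what a row does not reach only later rows make up. A row lasts 1/8 s, in which the tool goes at most 62.5 mm and 10.7 degrees, less where a joint would pass 70% of its speed; a pose out of reach is approached as far as the arm can. A call with a gripper value outside its range is refused whole. The fingers move at their own pace and stop on an object; "squeeze" is the grip in N (left out, the last holds). Time passes only in rows, so rows that repeat a pose let the fingers close. It gives the time, the measured TCP pose, the force and the opening at its end, in the units of the state.
- arm.read_state(): the state, without advancing time (a new reading comes with each control period).
- arm.camera(name): name is "scene" or "top" or "wrist"; returns the picture (480x640x3 uint8, blue, green, red); there is no depth.
- arm.calibration(name): a dict with "fovy" (degrees; the focal length in pixels is half the picture's height over the tangent of half this angle, whatever the lens; pixels are square), "cx", "cy" (the principal point, pixels), "rvec" (rotation vector, rad) and "tvec" (3), from world to camera coordinates, as OpenCV has them; the wrist camera has in their place "T_tool_cam" (4x4, takes a point from camera to tool coordinates, whose origin is the TCP and whose axes are the flange's). Camera axes: x right, y down, z forward; pixel columns grow to the right and rows downward; lengths in m; the calibration is good to about 2 mm. A picture is of the moment at which its call begins: read the wrist's pose just before it. calibration takes no time and is no camera call.
- arm.sign_off(): hands the job in, once; it reports no verdict.
The state is a dict: "time_s": time; "joint_pos": joint angles; "qvel": joint speeds; "effort": joint torques, N m; "eef_pos": TCP position; "tool_rot": TCP orientation; "force": force on the tool from outside, world axes, zero at the start; "torque": the same for the moment, N m; "grip_width": opening from 0.0 (shut) to 1.0 (fully open).
Only numpy, scipy, OpenCV 4.12 (cv2) and the standard library are available. Lean on these libraries where they do the work, as an engineer would, in place of code of your own. Each camera call takes 0.05 s, during which the arm holds its last target.

## Task

The four rinsed brushes that lie in front of the robot, beside the brush rest, have to dry. Lay them on the wooden rest, each in its own pair of V-notches, in order of length from the shortest at the left end to the longest at the right end as the robot sees it. Every brush must lie cradled in the notches of both combs, with its hair out over the drip tray.

Things in the scene. Friction and masses are not known exactly. Their poses are not given: they have to be found in the camera images.
- brown_brush_mid (a point): Paint brush with a brown handle about 15 mm thick, copper ferrule, light brown hair, 210 mm long, the shortest of the four, about 20 g. The point is the middle of its length, half-way up (7 mm above the table as it lies), on the handle, where it can be gripped across. Axes: +y runs to the end of the handle, -y to the tip of the hair (each end 105 mm from the point); z is up as it lies at the start.
- red_brush_mid (a point): Paint brush with a dark red handle about 10 mm thick, copper ferrule, light brown hair, 240 mm long, second shortest of the four, about 20 g. The point is the middle of its length, half-way up (5 mm above the table as it lies), on the handle, where it can be gripped across. Axes: +y runs to the end of the handle, -y to the tip of the hair (each end 120 mm from the point); z is up as it lies at the start.
- blue_brush_mid (a point): Paint brush with a dark blue handle about 11 mm thick, silver-white ferrule, blue hair, 271 mm long, second longest of the four, about 20 g. The point is the middle of its length, half-way up (5 mm above the table as it lies), on the handle, where it can be gripped across. Axes: +y runs to the end of the handle, -y to the tip of the hair (each end 135.5 mm from the point); z is up as it lies at the start.
- black_brush_mid (a point): Paint brush with a black handle about 12 mm thick, yellow ferrule, dark brown hair, 290 mm long, the longest of the four, about 20 g. The point is the middle of its length, half-way up (6 mm above the table as it lies), on the handle, where it can be gripped across. Axes: +y runs to the end of the handle, -y to the tip of the hair (each end 145 mm from the point); z is up as it lies at the start.
- notch_1 (a point): Pair 1 of V-notches, leftmost as the robot sees it. The point is on the bottom line of the two notches, midway between the combs, 40 mm above the table; axes as brush_rest. A brush lying in the pair has its middle 5 to 12 mm above this line; best about 20 mm from the point towards the tray (+x): its handle then lies in both combs, its hair over the tray.
- notch_2 (a point): Pair 2 of V-notches, second from the left as the robot sees it. The point is on the bottom line of the two notches, midway between the combs, 40 mm above the table; axes as brush_rest. A brush lying in the pair has its middle 5 to 12 mm above this line; best about 20 mm from the point towards the tray (+x): its handle then lies in both combs, its hair over the tray.
- notch_3 (a point): Pair 3 of V-notches, second from the right as the robot sees it. The point is on the bottom line of the two notches, midway between the combs, 40 mm above the table; axes as brush_rest. A brush lying in the pair has its middle 5 to 12 mm above this line; best about 20 mm from the point towards the tray (+x): its handle then lies in both combs, its hair over the tray.
- notch_4 (a point): Pair 4 of V-notches, rightmost as the robot sees it. The point is on the bottom line of the two notches, midway between the combs, 40 mm above the table; axes as brush_rest. A brush lying in the pair has its middle 5 to 12 mm above this line; best about 20 mm from the point towards the tray (+x): its handle then lies in both combs, its hair over the tray.
- brush_rest: Wooden brush rest, fixed, with light combs. Origin on the table under the middle of the combs; x along the notches towards the tray, y along the combs to the left, z up. Base board top 13 mm high. Two combs along y, 14 mm thick, middles at x = -50 and +50 mm (86 mm gap), 250 mm wide, tops 60 mm high; in each, four V-notches 65 mm apart, 40 mm wide, 20 mm deep, sides at 45 degrees.
- drip_tray (a point): Middle of the floor of the rest's shallow steel drip tray: 134 mm along the rest's x, 244 mm wide, rim 29 mm above the table, centre 133 mm from the middle of the combs; axes as brush_rest.

How it is judged:
At the end, for the whole second after the job is handed in: Brown, red, blue and black brush lie still and let go in notch pairs 1, 2, 3, 4: middle within 11 mm sideways of the notch line and 1 to 17 mm above it, from 12, 22, 31, 38 mm behind to 50 mm ahead (trayward) of the notch point, direction within 0.15 rad, hair on the tray side (x of brown_brush_mid in the frame of notch_1 between -0.012 and 0.05 m and y of brown_brush_mid in the frame of notch_1 between -0.011 and 0.011 m and z of brown_brush_mid in the frame of notch_1 between 0.001 and 0.017 m and angle between the y axis of brown_brush_mid and the x axis of notch_1, either way round below 0.15 rad and y of drip_tray in the frame of brown_brush_mid below 0 m and linear speed of each of brown_brush, red_brush, blue_brush, black_brush below 0.02 m/s and contact force between each of brown_brush, red_brush, blue_brush, black_brush and the fingers below 0.05 N and x of red_brush_mid in the frame of notch_2 between -0.022 and 0.05 m and y of red_brush_mid in the frame of notch_2 between -0.011 and 0.011 m and z of red_brush_mid in the frame of notch_2 between 0.001 and 0.017 m and angle between the y axis of red_brush_mid and the x axis of notch_2, either way round below 0.15 rad and y of drip_tray in the frame of red_brush_mid below 0 m and x of blue_brush_mid in the frame of notch_3 between -0.031 and 0.05 m and y of blue_brush_mid in the frame of notch_3 between -0.011 and 0.011 m and z of blue_brush_mid in the frame of notch_3 between 0.001 and 0.017 m and angle between the y axis of blue_brush_mid and the x axis of notch_3, either way round below 0.15 rad and y of drip_tray in the frame of blue_brush_mid below 0 m and x of black_brush_mid in the frame of notch_4 between -0.038 and 0.05 m and y of black_brush_mid in the frame of notch_4 between -0.011 and 0.011 m and z of black_brush_mid in the frame of notch_4 between 0.001 and 0.017 m and angle between the y axis of black_brush_mid and the x axis of notch_4, either way round below 0.15 rad and y of drip_tray in the frame of black_brush_mid below 0 m); the robot touches nothing.
It also fails if it takes over 96 s, if anything falls off the work surface, if the arm or the gripper's body presses on something with over 40 N, if the wrist force passes 120 N, or if a joint passes its speed limit or range.

## Working session

There is one attempt and no reset: what is moved stays moved. The work goes in short steps, Python scripts to look and compute and a tool call to move; the robot and the scene stay as the last step left them, time stands still between calls to the robot, and variables do not carry over. Pictures are saved under pics/ and viewed, and the job is handed in when it is done.

Besides the shell and the picture viewer there is one more tool, called after "Request:" as name(argument=value, ...) on one line, values as JSON. move_arm: Moves the arm, as the interface text tells. Its arguments: {"type":"object","properties":{"steps":{"type":"array"},"squeeze":{"type":"number"}},"required":["steps"]}

```bash
ls; mkdir -p pics
python3 - <<'E'
from bench import arm
import cv2
print(arm.read_state())
for n in("scene","top","wrist"):
    print(n,arm.calibration(n))
    cv2.imwrite(f"pics/{n}0.png",arm.camera(n))
E
```

```text
pics
{'time_s': 0.0, 'joint_pos': array([ 9.30946122e-01,  2.45831269e-01,  1.55901800e+00, -2.56508797e-05,
        1.33869955e+00, -1.74083994e-01]), 'qvel': array([-5.65851971e-04, -2.47357912e-04,  1.03524368e-03, -1.75761663e-05,
        6.33039337e-04, -3.18020871e-03]), 'effort': array([ 9.93074900e-04, -4.29508495e+01, -3.26130009e+01, -8.29421379e-05,
        5.24047020e-03,  6.77628449e-06]), 'eef_pos': array([0.29159634, 0.58034302, 0.25216714]), 'tool_rot': array([-3.13966174e+00, -3.14244346e-04,  2.67583206e+00]), 'force': array([ 0.33320399, -0.037534  ,  0.29113059]), 'torque': array([-0.05559866, -0.01347179, -0.0206242 ]), 'grip_width': 1.0004326439360296}
scene {'fovy': 55.670693209529844, 'cx': 312.80171526422254, 'cy': 241.0211965583068, 'rvec': array([ 2.23083287, -0.88786071,  0.3732006 ]), 'tvec': array([-0.396059  ,  0.29815803,  0.92840541])}
top {'fovy': 57.051944810800684, 'cx': 319.55903978747926, 'cy': 250.76361431840442, 'rvec': array([ 2.23277764, -2.17050539,  0.10427918]), 'tvec': array([-0.04512749,  0.55567814,  1.05109451])}
wrist {'fovy': 61.11618909096501, 'cx': 319.5119411779349, 'cy': 240.59677605207443, 'T_tool_cam': array([[ 7.71948478e-04, -9.64246980e-01, -2.65004085e-01,
         6.61290648e-02],
       [ 9.99999662e-01,  8.19448090e-04, -6.86862186e-05,
        -4.31814526e-04],
       [ 2.83387570e-04, -2.65003943e-01,  9.64247287e-01,
        -1.18939704e-01],
       [ 0.00000000e+00,  0.00000000e+00,  0.00000000e+00,
         1.00000000e+00]])}
```

View pics/top0.png

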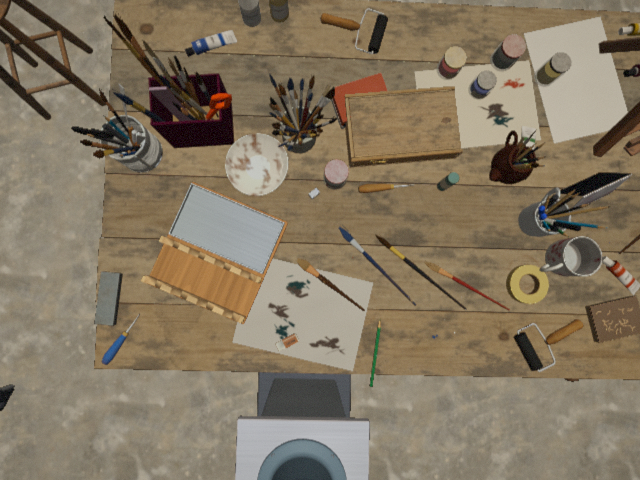

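View pics/scene0.png

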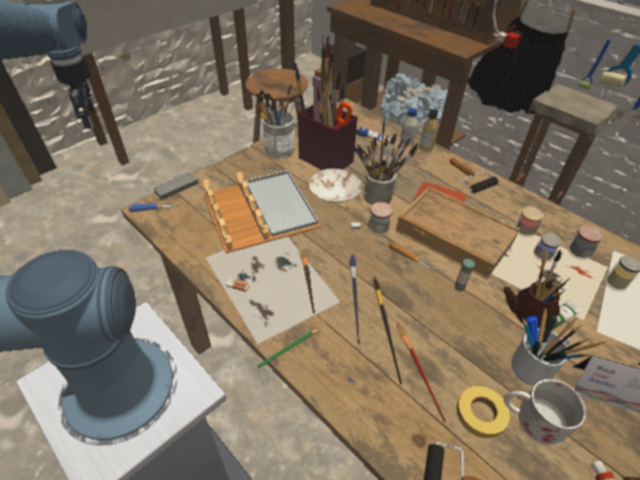

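View pics/wrist0.png

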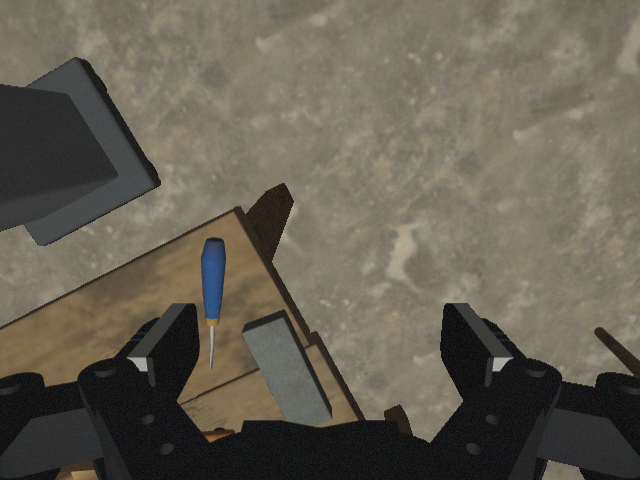

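The top picture shows the rest at about (205,255) and the tray at (228,228), with the brushes running brown (300,262)-(365,310), blue (340,228)-(414,303), black (378,237)-(465,307) and red (427,264)-(508,309). I'll enlarge it to get the endpoints.

Run:
```python
import cv2
a=cv2.imread("pics/top0.png")
cv2.imwrite("pics/cropA.png",cv2.resize(a[215:325,290:450],None,fx=5,fy=5,interpolation=cv2.INTER_CUBIC))
cv2.imwrite("pics/cropA2.png",cv2.resize(a[215:325,370:530],None,fx=5,fy=5,interpolation=cv2.INTER_CUBIC))
cv2.imwrite("pics/cropB.png",cv2.resize(a[180:325,140:295],None,fx=4,fy=4,interpolation=cv2.INTER_CUBIC))
```

```text
(no output)
```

View pics/cropA.png

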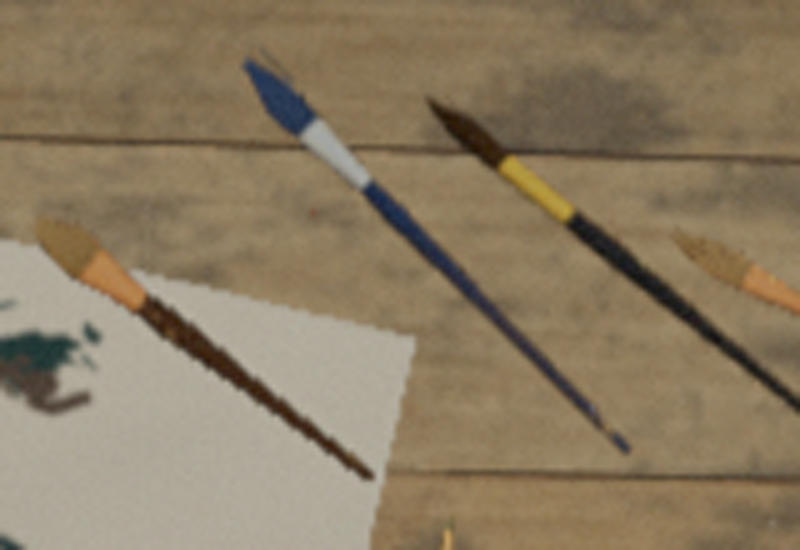

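View pics/cropA2.png

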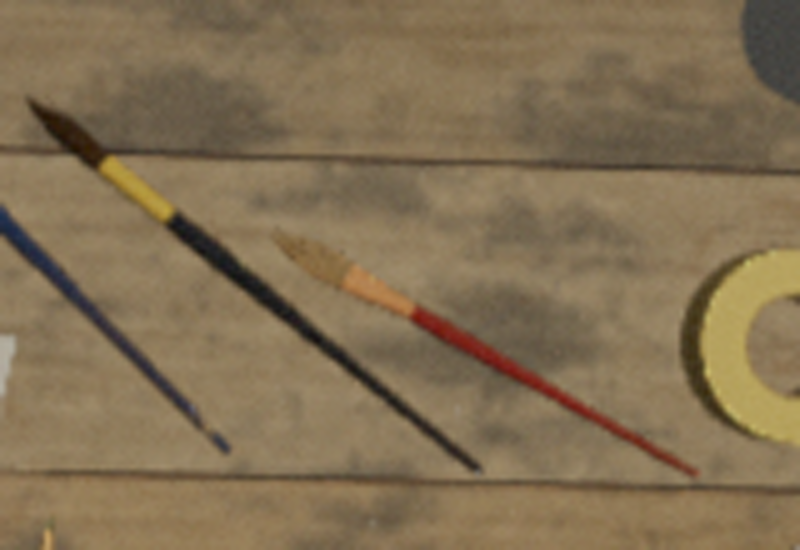

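View pics/cropB.png

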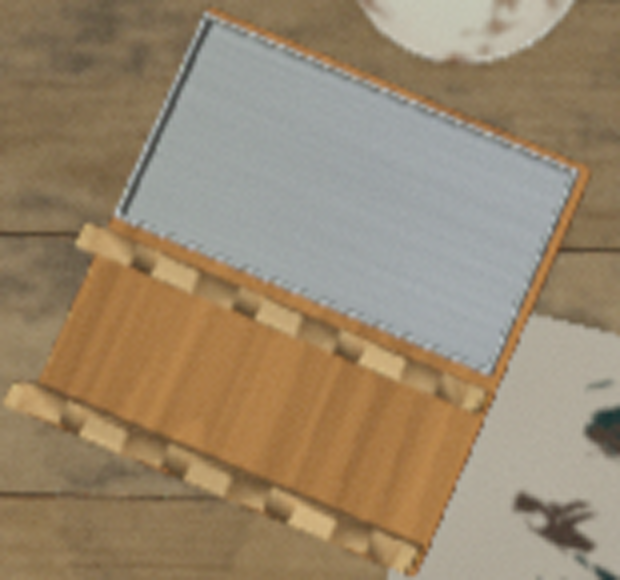

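```bash
cat > h.py <<'E'
import numpy as np, cv2
from bench import arm
from scipy.optimize import least_squares
from scipy.spatial.transform import Rotation as R
def cam(n):
    c=arm.calibration(n); f=240/np.tan(np.radians(c["fovy"])/2)
    K=np.array([[f,0,c["cx"]],[0,f,c["cy"]],[0,0,1]])
    if n=="wrist": return K,c["T_tool_cam"]
    return K,cv2.Rodrigues(np.array(c["rvec"]))[0],np.array(c["tvec"])
def proj(n,P):
    K,Rm,t=cam(n); q=(np.atleast_2d(P)@Rm.T+t)@K.T
    return q[:,:2]/q[:,2:]
def ray(n,uv,z,state=None):
    uv=np.atleast_2d(uv).astype(float)
    if n=="wrist":
        K,T=cam(n); s=state or arm.read_state()
        Rt=R.from_euler("xyz",s["tool_rot"]).as_matrix()
        Rc=Rt@T[:3,:3]; o=Rt@T[:3,3]+s["eef_pos"]
    else:
        K,Rm,t=cam(n); Rc=Rm.T; o=-Rm.T@t
    d=np.c_[uv,np.ones(len(uv))]@np.linalg.inv(K).T@Rc.T
    return o+d*((z-o[2])/d[:,2])[:,None]
E
python3 - <<'E'
from h import *
rest=[(57,125,60,92,222),(43,125,60,77,245),(57,-125,60,490,393),(43,-125,60,475,410),(-43,125,60,20,382),(-57,125,60,5,402),(-43,-125,60,418,548),(-57,-125,60,405,572),
(66,122,29,118,215),(200,122,29,207,12),(200,-122,29,580,170),(66,-122,29,492,373)]
rest=np.array(rest,float);L=rest[:,:3]/1000;uv=rest[:,3:]/4+[140,180]
def w(p):
    c,s=np.cos(p[2]),np.sin(p[2]);return np.c_[p[0]+c*L[:,0]-s*L[:,1],p[1]+s*L[:,0]+c*L[:,1],L[:,2]]
f=lambda p:(proj("top",w(p))-uv).ravel()
r=least_squares(f,[.4,.2,-.3]);print(r.x,np.round(f(r.x).reshape(-1,2),1))
for nm,a,b,z,l in (("brown",(290+37/5,215+222/5),(290+373/5,215+477/5),7,210),("blue",(290+247/5,215+60/5),(290+628/5,215+450/5),5,271),("black",(290+430/5,215+98/5),(370+480/5,215+470/5),6,290),("red",(370+278/5,215+235/5),(370+697/5,215+473/5),5,240)):
    P=ray("top",[a,b],z/1000); d=P[1]-P[0]; print(nm,P.round(4).tolist(),"mid",P.mean(0).round(4),"len",np.linalg.norm(d).round(4),l,"yaw",np.degrees(np.arctan2(d[1],d[0])).round(1))
    print("  scene",proj("scene",P).round(0).tolist())
E
```

```text
[ 0.48056034  0.24079965 -0.37147198] [[-0.9 -0.2]
 [ 0.3 -0.3]
 [-0.7 -0.8]
 [ 0.6  0.5]
 [-1.  -0.2]
 [ 0.2  0.4]
 [-0.   0.7]
 [ 0.8  0.4]
 [-0.5 -0.1]
 [ 0.3 -0.4]
 [ 0.6 -0.4]
 [ 0.4  0.3]]
brown [[0.5348, 0.0238, 0.007], [0.4152, -0.1434, 0.007]] mid [ 0.475  -0.0598  0.007 ] len 0.2056 210 yaw -125.6
  scene [[303.0, 248.0], [314.0, 312.0]]
blue [[0.6178, -0.0771, 0.005], [0.4314, -0.2688, 0.005]] mid [ 0.5246 -0.173   0.005 ] len 0.2674 271 yaw -134.2
  scene [[353.0, 254.0], [359.0, 343.0]]
black [[0.6016, -0.1679, 0.006], [0.4249, -0.3933, 0.006]] mid [ 0.5132 -0.2806  0.006 ] len 0.2864 290 yaw -128.1
  scene [[375.0, 276.0], [402.0, 383.0]]
red [[0.5375, -0.2923, 0.005], [0.4261, -0.5017, 0.005]] mid [ 0.4818 -0.397   0.005 ] len 0.2372 240 yaw -118.0
  scene [[398.0, 322.0], [446.0, 421.0]]
```

The pose fit is good to under 1 px, and the brush lengths agree within about 2%. Next I'll work out the moves.

```bash
cat >> h.py <<'E'
REST=np.array([0.4806,0.2408]); RY=-0.3715
def notch(i,dx=.02):
    y=[.0975,.0325,-.0325,-.0975][i-1]; c,s=np.cos(RY),np.sin(RY)
    return REST+[c*dx-s*y,s*dx+c*y]
def go(x,y,z,yawdeg):
    s=arm.read_state(); T=R.from_euler("xyz",s["tool_rot"])
    tgt=R.from_euler("xyz",[np.pi,0,np.radians(yawdeg)])
    sh=T.inv().apply(np.array([x,y,z])-s["eef_pos"])*100
    rv=np.degrees((T.inv()*tgt).as_rotvec())
    print("turn",rv.round(1),"shift cm",sh.round(2),"t",round(s["time_s"],2),"pos",s["eef_pos"].round(4),"yaw",np.degrees(s["tool_rot"]).round(1),"w",round(s["grip_width"],3))
E
python3 - <<'E'
from h import *
go(.475,-.06,.12,54.4)
for i in range(1,5): print(notch(i).round(4))
E
```

```text
turn [-0.1  0.1 98.9] shift cm [-45.15 -48.97  13.3 ] t 0.15 pos [0.2917 0.5804 0.2524] yaw [-179.9   -0.   153.3] w 0.997
[0.5346 0.3244]
[0.511  0.2638]
[0.4874 0.2033]
[0.4638 0.1427]
```

Request:
move_arm(steps=[0,0,98.9,-45.15,-48.97,13.3,0,0,0,98.9,-45.15,-48.97,13.3,0,0,0,98.9,-45.15,-48.97,13.3,0,0,0,98.9,-45.15,-48.97,13.3,0,0,0,98.9,-45.15,-48.97,13.3,0,0,0,98.9,-45.15,-48.97,13.3,0,0,0,98.9,-45.15,-48.97,13.3,0,0,0,98.9,-45.15,-48.97,13.3,0], squeeze=30)

```text
time_s: 1.15
eef_pos: [0.4271, 0.1075, 0.1552]
tool_rot: [3.141, -0.0, 1.17]
force: [0.6, -1.2, -0.4]
grip_width: 0.499
```

Run:
```python
from h import *
go(.475,-.06,.12,54.4)
```

```text
turn [ 0.  -0.  12.6] shift cm [-13.55  10.94   3.52] t 1.15 pos [0.4271 0.1075 0.1552] yaw [180.  -0.  67.] w 0.499
```

Request:
move_arm(steps=[0,0,12.6,-13.6,10.9,3.5,0,0,0,12.6,-13.6,10.9,3.5,0,0,0,12.6,-13.6,10.9,3.5,0,0,0,12.6,-13.6,10.9,3.5,0,0,0,12.6,-13.6,10.9,3.5,0])

```text
time_s: 1.78
eef_pos: [0.4749, -0.0578, 0.1201]
tool_rot: [-3.141, 0.0, 0.956]
force: [0.1, -0.2, 0.4]
grip_width: 0.498
```

Run:
```python
from h import *
go(.475,-.06,.025,54.4)
cv2.imwrite("pics/w1.png",arm.camera("wrist"))
```

```text
turn [-0.1  0.   0.3] shift cm [-0.17  0.15  9.51] t 1.77 pos [ 0.4749 -0.0578  0.1201] yaw [-179.9    0.    54.7] w 0.498
```

View pics/w1.png

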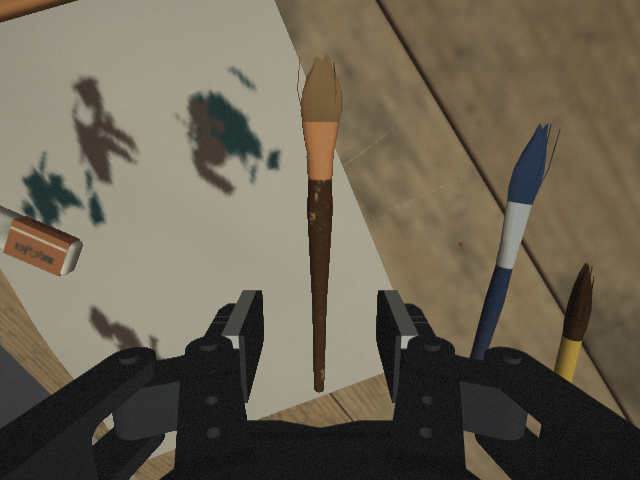

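The wrist view shows the whole brown brush between the jaws, with the hair tip at (321,57) and the handle end at (319,390). I'll refine its pose from this.

Run:
```python
from h import *
P=ray("wrist",[(321,57),(319,390)],.007);d=P[1]-P[0];m=P.mean(0)
print(P.round(4),m,np.linalg.norm(d),np.degrees(np.arctan2(d[1],d[0])))
go(m[0],m[1],.025,54.4)
```

```text
[[ 0.5357  0.0262  0.007 ]
 [ 0.4182 -0.1387  0.007 ]] [ 0.47696169 -0.05628598  0.007     ] 0.20247042337708804 -125.45520660662369
turn [-0.  -0.   0.4] shift cm [0.2  0.12 9.53] t 1.82 pos [ 0.4749 -0.0572  0.1203] yaw [-180.    -0.    54.8] w 0.5
```

Request:
move_arm(steps=[0,0,0.4,0.2,0.1,6,0,0,0,0.4,0.2,0.1,9.5,0,0,0,0.4,0.2,0.1,9.5,0,0,0,0.4,0.2,0.1,9.5,-1,0,0,0.4,0.2,0.1,9.5,-1,0,0,0.4,0.2,0.1,9.5,-1,0,0,0.4,0.2,0.1,9.5,-1,0,0,0.4,0.2,0.1,9.5,-1])

```text
time_s: 2.82
eef_pos: [0.4785, -0.0571, 0.0273]
tool_rot: [3.139, -0.001, 0.949]
force: [-0.6, 1.9, 8.2]
grip_width: 0.142
```

Run:
```python
from h import *
go(.477,-.056,.15,54.4);print(arm.read_state()["force"])
cv2.imwrite("pics/w2.png",arm.camera("wrist"))
```

```text
turn [ 0.1 -0.1 -0. ] shift cm [ 1.000e-02 -1.600e-01 -1.227e+01] t 2.83 pos [ 0.4785 -0.0571  0.0273] yaw [ 1.799e+02 -1.000e-01  5.440e+01] w 0.142
[-0.55368167  1.9319752   8.19796504]
```

View pics/w2.png

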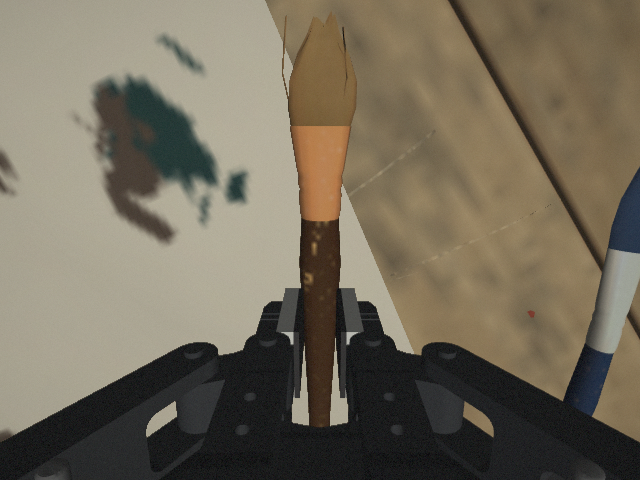

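The brown brush is gripped at about 12 mm opening, and the tips are lightly touching the table at 8 N. I'll lift it.

Request:
move_arm(steps=[0,0,0,0,0,-6,-1,0,0,0,0,0,-12,-1,0,0,0,0,0,-12,-1,0,0,0,0,0,-12,-1])

```text
time_s: 3.38
eef_pos: [0.4769, -0.0569, 0.1454]
tool_rot: [3.141, -0.0, 0.949]
force: [0.3, 0.5, -0.9]
grip_width: 0.144
```

Run:
```python
from h import *
n=notch(1)
go(n[0],n[1],.15,np.degrees(RY))
cv2.imwrite("pics/w3.png",arm.camera("wrist"))
```

```text
turn [ 0.  -0.  75.7] shift cm [ 34.35 -17.53  -0.46] t 3.38 pos [ 0.4769 -0.0569  0.1454] yaw [180.   -0.   54.4] w 0.144
```

View pics/w3.png

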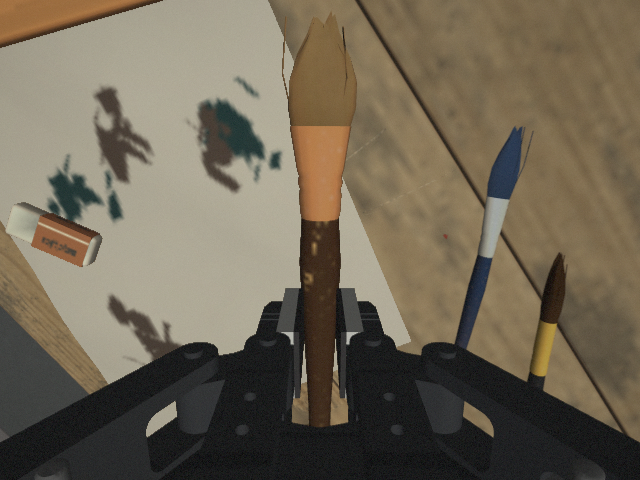

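Run:
```python
from h import *
s=arm.read_state();T=R.from_euler("xyz",s["tool_rot"])
P=ray("wrist",[(322,15),(320,220)],s["eef_pos"][2]-.0203,s)
print(T.inv().apply(P-s["eef_pos"]).round(4))
```

```text
[[0.1005 0.0017 0.0202]
 [0.0359 0.0012 0.0203]]
```

Request:
move_arm(steps=[0,0,75.7,34.35,-17.5,-0.5,-1,0,0,75.7,34.35,-17.5,-0.5,-1,0,0,75.7,34.35,-17.5,-0.5,-1,0,0,75.7,34.35,-17.5,-0.5,-1,0,0,75.7,34.35,-17.5,-0.5,-1,0,0,75.7,34.35,-17.5,-0.5,-1,0,0,75.7,34.35,-17.5,-0.5,-1,0,0,75.7,34.35,-17.5,-0.5,-1])

```text
time_s: 4.42
eef_pos: [0.5338, 0.3268, 0.1478]
tool_rot: [3.139, 0.003, -0.373]
force: [0.7, 0.2, -1.0]
grip_width: 0.145
```

Request:
move_arm(steps=[0,0,0,0,0,0,-1,0,0,0,0,0,0,-1])

```text
time_s: 4.68
eef_pos: [0.5345, 0.3234, 0.149]
tool_rot: [3.14, 0.002, -0.371]
force: [-0.6, -0.8, -0.4]
grip_width: 0.143
```

Run:
```python
from h import *
n=notch(1)
go(n[0],n[1],.072,np.degrees(RY))
cv2.imwrite("pics/w4.png",arm.camera("wrist"))
cv2.imwrite("pics/t4.png",cv2.resize(arm.camera("top")[170:320,130:300],None,fx=4,fy=4))
```

```text
turn [0.1 0.1 0. ] shift cm [-0.01 -0.11  7.7 ] t 4.67 pos [0.5345 0.3234 0.149 ] yaw [ 1.799e+02  1.000e-01 -2.130e+01] w 0.143
```

View pics/w4.png

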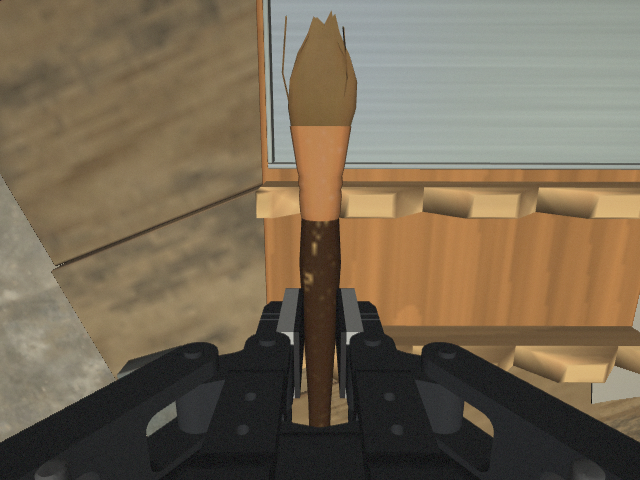

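View pics/t4.png

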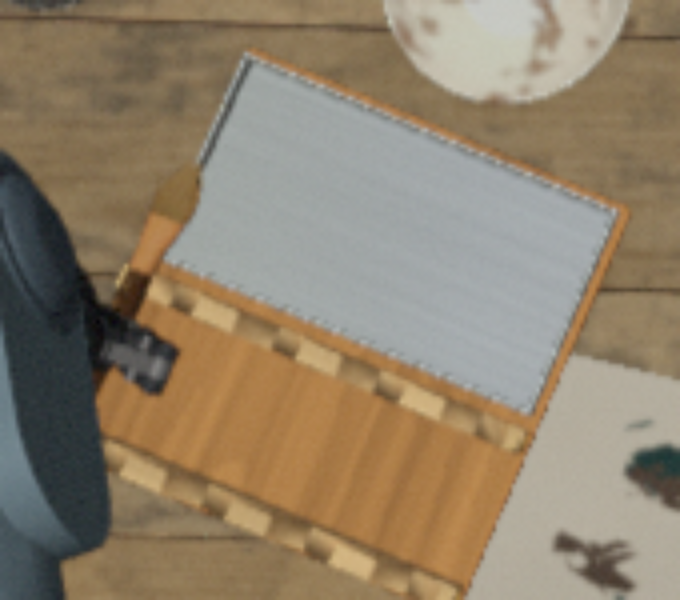

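```bash
cat >> h.py <<'E'
def projw(P,s):
    K,T=cam("wrist");M=np.eye(4);M[:3,:3]=R.from_euler("xyz",s["tool_rot"]).as_matrix();M[:3,3]=s["eef_pos"]
    W=np.linalg.inv(M@T);q=(np.atleast_2d(P)@W[:3,:3].T+W[:3,3])@K.T
    return q[:,:2]/q[:,2:]
def r2w(p):
    c,s=np.cos(RY),np.sin(RY);p=np.atleast_2d(p).astype(float)
    return np.c_[REST[0]+c*p[:,0]-s*p[:,1],REST[1]+s*p[:,0]+c*p[:,1],p[:,2]]
E
python3 - <<'E'
from h import *
s=arm.read_state()
a=cv2.imread("pics/w4.png")
for y0 in(.0975,.0325,-.0325,-.0975):
  for x0 in(.043,.057):
    p=projw(r2w([(x0,y0+.02,.06),(x0,y0,.04),(x0,y0-.02,.06)]),s)
    cv2.polylines(a,[p.round().astype(int).reshape(-1,1,2)],False,(0,0,255),1)
for q in [(.066,.122,.029),(.200,.122,.029),(.066,-.122,.029)]:
    cv2.circle(a,tuple(projw(r2w(q),s)[0].round().astype(int).tolist()),3,(0,255,0),-1)
cv2.imwrite("pics/w4o.png",cv2.resize(a[120:420,240:640],None,fx=2,fy=2))
E
```

```text
(no output)
```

View pics/w4o.png

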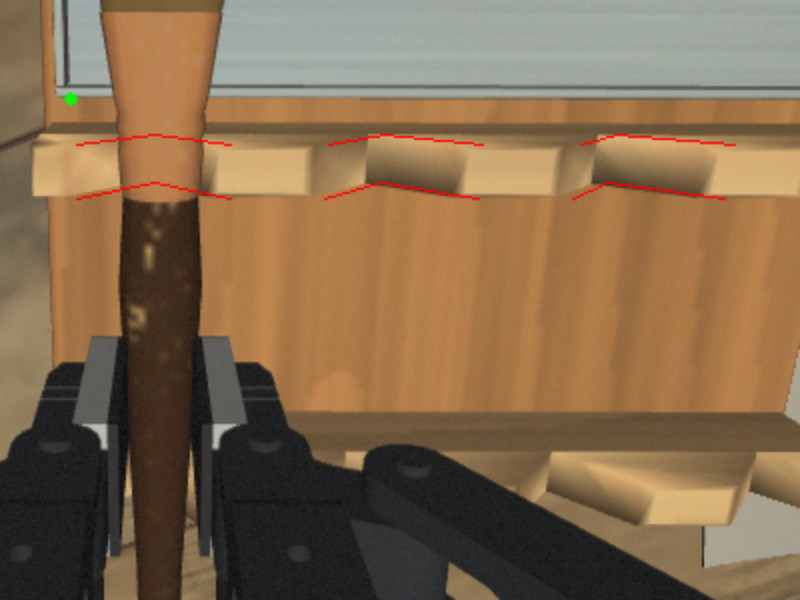

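The wrist overlay says the notches lie about 4 mm to the left of my top-camera fit. I'll shift 4 mm, go down to just above the teeth, and look again.

Request:
move_arm(steps=[0,0,0,0,-0.4,3,-1,0,0,0,0,-0.4,5.2,-1,0,0,0,0,-0.4,5.2,-1,0,0,0,0,-0.4,5.2,-1])

```text
time_s: 5.28
eef_pos: [0.537, 0.3278, 0.099]
tool_rot: [-3.141, -0.001, -0.372]
force: [0.4, 0.5, -0.2]
grip_width: 0.14
```

```bash
cat >> h.py <<'E'
def over(fn,img=None):
    s=arm.read_state();a=arm.camera("wrist")
    for y0 in(.0975,.0325,-.0325,-.0975):
      for x0 in(.043,.057):
        p=projw(r2w([(x0,y0+.02,.06),(x0,y0,.04),(x0,y0-.02,.06)]),s)
        cv2.polylines(a,[p.round().astype(int).reshape(-1,1,2)],False,(0,0,255),1)
    cv2.imwrite(fn,a)
E
python3 - <<'E'
from h import *
over("pics/w5.png")
cv2.imwrite("pics/s5.png",cv2.resize(arm.camera("scene")[150:270,180:340],None,fx=5,fy=5))
go(*notch(1),.072,np.degrees(RY))
E
```

```text
turn [-0.1 -0.1 -0. ] shift cm [-0.13  0.45  2.77] t 5.38 pos [0.5374 0.3281 0.0997] yaw [-1.799e+02 -1.000e-01 -2.130e+01] w 0.141
```

View pics/w5.png

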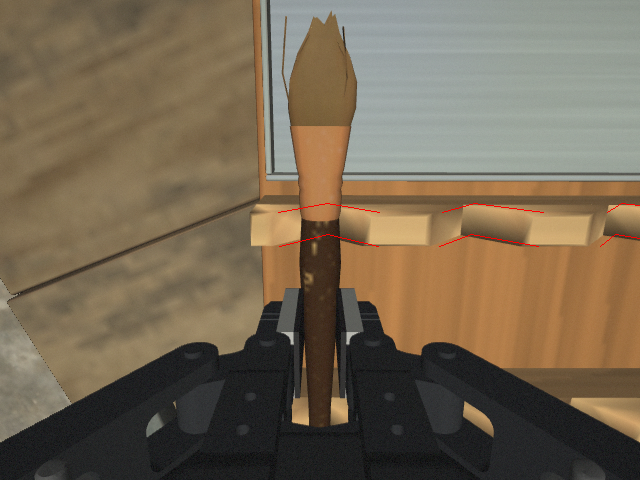

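View pics/s5.png

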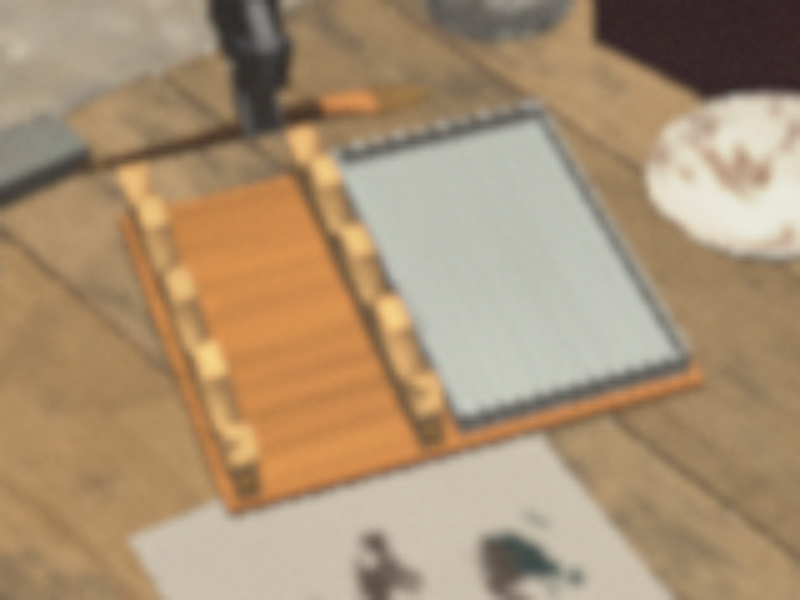

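The wrist view now has the brush centred over notch 1: tooth edges at about (272,245) and (369,245), brush axis at column 320. I'll lower it and release.

Request:
move_arm(steps=[0,0,0,0,0,1.5,-1,0,0,0,0,0,2.7,-1,0,0,0,0,0,2.7,-1,0,0,0,0,0,2.7,-1])

```text
time_s: 5.88
eef_pos: [0.5368, 0.3285, 0.0713]
tool_rot: [-3.14, -0.0, -0.372]
force: [2.3, 3.6, 1.4]
grip_width: 0.141
```

```bash
sed -i 's/REST=.*;/REST=np.array([0.4821,0.2445]);/' h.py
python3 - <<'E'
from h import *
over("pics/w6.png")
go(*notch(1),.072,np.degrees(RY)); print(arm.read_state()["force"])
E
```

```text
turn [-0.1 -0.  -0. ] shift cm [-0.05  0.05 -0.07] t 5.92 pos [0.5368 0.3284 0.0713] yaw [-179.9   -0.   -21.3] w 0.143
[1.44758285 3.38895798 1.55543827]
```

View pics/w6.png

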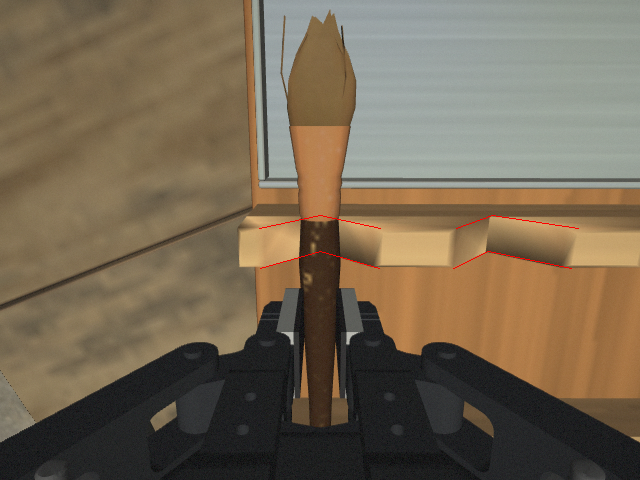

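The overlay now matches the notches, with light contact of about 4 N. Releasing.

Request:
move_arm(steps=[0,0,0,0,0,0,-0.4,0,0,0,0,0,0,-0.3,0,0,0,0,0,0,-0.3,0,0,0,0,0,-6,-0.3,0,0,0,0,0,-9,-0.3,0,0,0,0,0,-9,-0.3])

```text
time_s: 6.68
eef_pos: [0.5383, 0.3284, 0.1648]
tool_rot: [-3.138, -0.005, -0.372]
force: [0.5, -0.6, 0.1]
grip_width: 0.352
```

Run:
```python
from h import *
over("pics/w7.png")
go(.4818,-.397,.14,62)
```

```text
turn [  0.   -0.1 -83.3] shift cm [21.22 69.54  2.19] t 6.72 pos [0.537  0.3279 0.1624] yaw [-1.799e+02 -1.000e-01 -2.130e+01] w 0.349
```

View pics/w7.png

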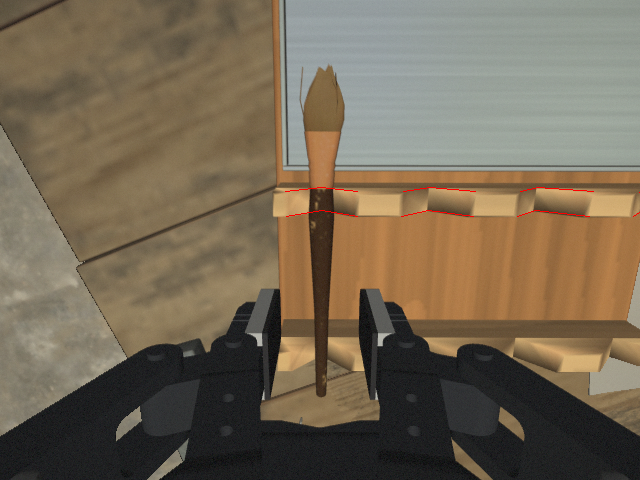

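Brown is cradled in pair 1. Red next.

Request:
move_arm(steps=[0,0,-83.3,21.2,69.5,2.2,0,0,0,-83.3,21.2,69.5,2.2,0,0,0,-83.3,21.2,69.5,2.2,0,0,0,-83.3,21.2,69.5,2.2,0,0,0,-83.3,21.2,69.5,2.2,0,0,0,-83.3,21.2,69.5,2.2,0,0,0,-83.3,21.2,69.5,2.2,0,0,0,-83.3,21.2,69.5,2.2,0])

```text
time_s: 7.72
eef_pos: [0.5019, -0.1277, 0.1456]
tool_rot: [-3.138, 0.0, 0.999]
force: [1.7, 0.0, -0.3]
grip_width: 0.497
```

Run:
```python
from h import *
go(.4818,-.397,.13,62)
```

```text
turn [-0.2  0.  -4.8] shift cm [-23.73  12.89   1.53] t 7.72 pos [ 0.5019 -0.1277  0.1456] yaw [-179.8    0.    57.2] w 0.497
```

Request:
move_arm(steps=[0,0,0,-20.8,9.1,1,0,0,0,0,-20.8,9.1,1,0,0,0,0,-20.8,9.1,1,0,0,0,0,-20.8,9.1,1,0,0,0,0,-20.8,9.1,1,0,0,0,0,-20.8,9.1,1,0])

```text
time_s: 8.48
eef_pos: [0.4656, -0.3491, 0.136]
tool_rot: [-3.138, -0.001, 0.994]
force: [0.5, 0.7, 0.4]
grip_width: 0.502
```

Run:
```python
from h import *
go(.4818,-.397,.028,62)
cv2.imwrite("pics/w8.png",arm.camera("wrist"))
```

```text
turn [-0.2 -0.1 -5.1] shift cm [-3.14  4.01 10.78] t 8.47 pos [ 0.4656 -0.3491  0.136 ] yaw [-1.798e+02 -1.000e-01  5.690e+01] w 0.502
```

View pics/w8.png

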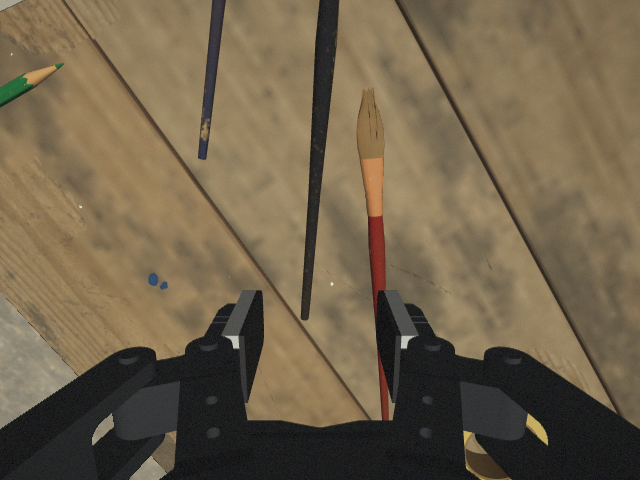

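Request:
move_arm(steps=[0,0,-5.1,-3.1,4,2,0,0,0,-5.1,-3.1,4,2,0,0,0,-5.1,-3.1,4,2,0,0,0,-5.1,-3.1,4,2,0])

```text
time_s: 9.02
eef_pos: [0.4832, -0.3971, 0.1185]
tool_rot: [3.141, 0.0, 1.084]
force: [-0.5, 0.3, 0.0]
grip_width: 0.498
```

Run:
```python
from h import *
go(.4818,-.397,.028,62)
cv2.imwrite("pics/w9.png",arm.camera("wrist"))
```

```text
turn [0.  0.  0.1] shift cm [-0.05 -0.14  9.05] t 9.03 pos [ 0.4832 -0.3971  0.1185] yaw [180.    0.   62.1] w 0.498
```

View pics/w9.png

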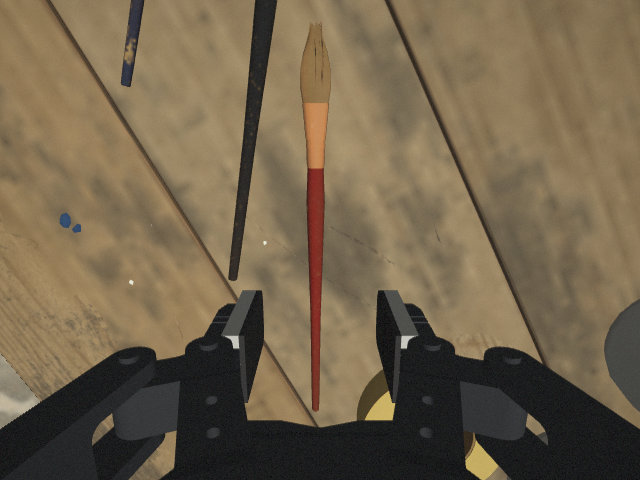

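Request:
move_arm(steps=[0,0,0,0,-0.15,5,-0.3,0,0,0,0,-0.15,9.2,-0.3,0,0,0,0,-0.15,9.2,-0.3,0,0,0,0,-0.15,9.2,-1,0,0,0,0,-0.15,9.2,-1,0,0,0,0,-0.15,9.2,-1,0,0,0,0,-0.15,9.2,-1,0,0,0,0,-0.15,9.2,-1])

```text
time_s: 10.07
eef_pos: [0.482, -0.3978, 0.0268]
tool_rot: [3.141, 0.0, 1.083]
force: [-0.8, 1.8, 6.7]
grip_width: 0.081
```

Run:
```python
from h import *
go(.4818,-.397,.15,62);print(arm.read_state()["force"])
cv2.imwrite("pics/w10.png",arm.camera("wrist"))
```

```text
turn [0. 0. 0.] shift cm [  0.06  -0.04 -12.32] t 10.07 pos [ 0.482  -0.3978  0.0268] yaw [180.   0.  62.] w 0.081
[-0.83562586  1.76390004  6.72118068]
```

View pics/w10.png

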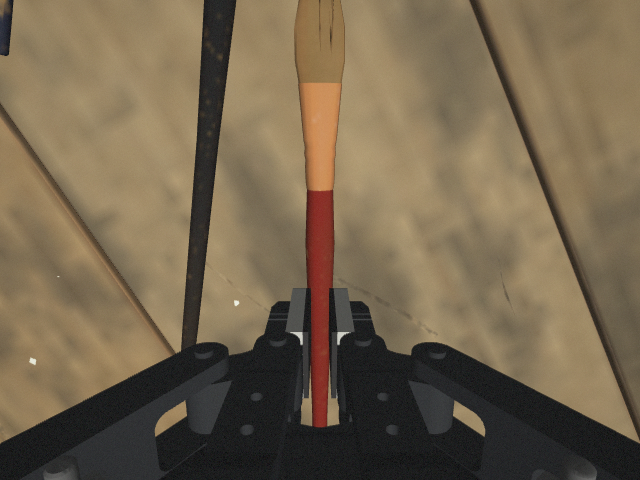

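Red is gripped (7 mm opening) and straight in the jaws. I'll lift it.

Request:
move_arm(steps=[0,0,0,0,0,-6,-1,0,0,0,0,0,-12,-1,0,0,0,0,0,-12,-1,0,0,0,0,0,-12,-1])

```text
time_s: 10.62
eef_pos: [0.4812, -0.3973, 0.1452]
tool_rot: [-3.141, -0.0, 1.083]
force: [0.7, 1.0, -0.8]
grip_width: 0.081
```

Run:
```python
from h import *
go(*notch(2),.15,np.degrees(RY))
```

```text
turn [-0.   0.  83.3] shift cm [ 60.18 -28.41  -0.45] t 10.62 pos [ 0.4812 -0.3973  0.1452] yaw [-180.   -0.   62.] w 0.081
```

Request:
move_arm(steps=[0,0,83.3,60.2,-28.4,-1,-1,0,0,83.3,60.2,-28.4,-1,-1,0,0,83.3,60.2,-28.4,-1,-1,0,0,83.3,60.2,-28.4,-1,-1,0,0,83.3,60.2,-28.4,-1,-1,0,0,83.3,60.2,-28.4,-1,-1,0,0,83.3,60.2,-28.4,-1,-1,0,0,83.3,60.2,-28.4,-1,-1])

```text
time_s: 11.62
eef_pos: [0.5033, 0.0703, 0.1505]
tool_rot: [3.141, 0.004, -0.322]
force: [0.8, -0.7, -0.5]
grip_width: 0.079
```

Run:
```python
from h import *
go(*notch(2),.15,np.degrees(RY))
```

```text
turn [0.1 0.2 2.8] shift cm [ -5.38 -19.     0.05] t 11.62 pos [0.5033 0.0703 0.1505] yaw [179.9   0.2 -18.5] w 0.079
```

Request:
move_arm(steps=[0,0,2.8,-5.4,-18,0,-1,0,0,2.8,-5.4,-18,0,-1,0,0,2.8,-5.4,-18,0,-1,0,0,2.8,-5.4,-18,0,-1,0,0,2.8,-5.4,-18,0,-1,0,0,2.8,-5.4,-18,0,-1])

```text
time_s: 12.38
eef_pos: [0.5094, 0.2549, 0.1517]
tool_rot: [3.14, 0.001, -0.368]
force: [0.8, 0.4, -0.2]
grip_width: 0.082
```

Run:
```python
from h import *
go(*notch(2),.10,np.degrees(RY))
```

```text
turn [0.1 0.1 0.2] shift cm [-0.15 -1.3   5.17] t 12.38 pos [0.5094 0.2549 0.1517] yaw [ 1.799e+02  1.000e-01 -2.110e+01] w 0.082
```

Request:
move_arm(steps=[0,0,0.2,-0.15,-1.3,2,-1,0,0,0.2,-0.15,-1.3,5.2,-1,0,0,0.2,-0.15,-1.3,5.2,-1,0,0,0.2,-0.15,-1.3,5.2,-1])

```text
time_s: 12.88
eef_pos: [0.5137, 0.2683, 0.1016]
tool_rot: [-3.141, -0.001, -0.371]
force: [1.2, 0.8, -0.3]
grip_width: 0.079
```

Run:
```python
from h import *
over("pics/w11.png")
go(*notch(2),.070,np.degrees(RY))
```

```text
turn [-0.1 -0.1  0.1] shift cm [-0.11  0.16  3.22] t 12.93 pos [0.514  0.2686 0.1022] yaw [-1.799e+02 -1.000e-01 -2.120e+01] w 0.083
```

View pics/w11.png

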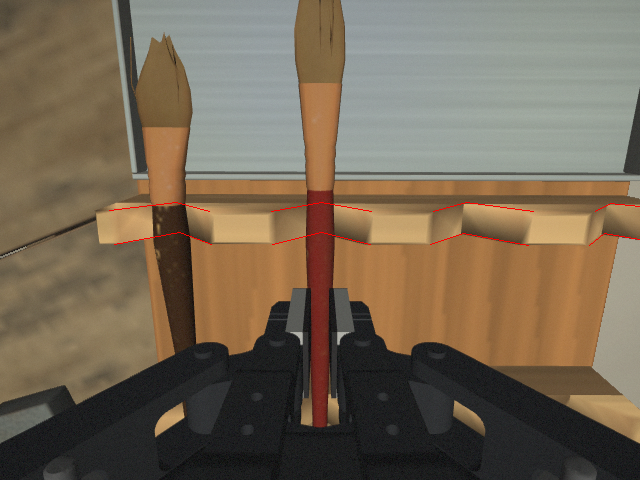

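Red is centred over notch 2 (tooth edges at about 272 and 370, brush axis at 320).

Request:
move_arm(steps=[0,0,0,-0.1,0.1,1.5,-1,0,0,0,-0.1,0.1,3.2,-1,0,0,0,-0.1,0.1,3.2,-1,0,0,0,-0.1,0.1,3.2,-1,0,0,0,-0.1,0.1,3.2,-0.4,0,0,0,-0.1,0.1,3.2,-0.3,0,0,0,-0.1,0.1,3.2,-0.3,0,0,0,-0.1,0.1,3.2,-0.3])

```text
time_s: 13.92
eef_pos: [0.5116, 0.2683, 0.0687]
tool_rot: [3.141, 0.0, -0.369]
force: [0.2, -0.1, 0.0]
grip_width: 0.348
```

Request:
move_arm(steps=[0,0,0,0,0,-5,-0.3,0,0,0,0,0,-9,-0.3,0,0,0,0,0,-9,-0.3,0,0,0,0,0,-9,-0.3])

```text
time_s: 14.42
eef_pos: [0.5111, 0.2682, 0.158]
tool_rot: [3.141, 0.001, -0.369]
force: [0.1, 0.5, -0.2]
grip_width: 0.346
```

Run:
```python
from h import *
go(.5246,-.173,.12,45.8)
over("pics/w12.png")
```

```text
turn [  0.    0.1 -67. ] shift cm [17.18 40.66  3.81] t 14.43 pos [0.5111 0.2682 0.158 ] yaw [ 1.80e+02  1.00e-01 -2.12e+01] w 0.346
```

View pics/w12.png

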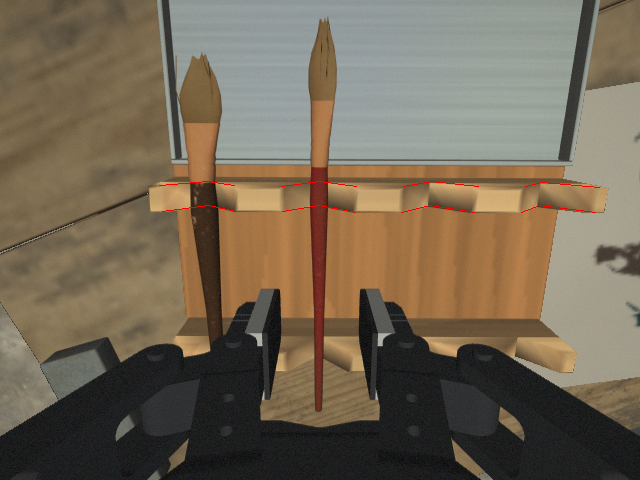

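Red is cradled in pair 2. Blue next, shifted by the 2–3 mm bias seen earlier between the top and wrist cameras.

Request:
move_arm(steps=[0,0,-67,17.2,40.7,3.8,-0.2,0,0,-67,17.2,40.7,3.8,-0.2,0,0,-67,17.2,40.7,3.8,-0.2,0,0,-67,17.2,40.7,3.8,-0.2,0,0,-67,17.2,40.7,3.8,-0.2,0,0,-67,17.2,40.7,3.8,-0.2,0,0,-67,17.2,40.7,3.8,-0.2,0,0,-67,17.2,40.7,3.8,-0.2])

```text
time_s: 15.48
eef_pos: [0.5239, -0.1753, 0.1188]
tool_rot: [-3.139, 0.001, 0.799]
force: [1.5, -0.5, -0.7]
grip_width: 0.403
```

Request:
move_arm(steps=[0,0,0,0,0,0,-0.2,0,0,0,0,0,0,-0.2])

```text
time_s: 15.72
eef_pos: [0.5244, -0.1723, 0.1194]
tool_rot: [-3.139, 0.0, 0.8]
force: [-0.5, 0.1, 0.7]
grip_width: 0.405
```

Run:
```python
from h import *
go(.5246,-.173,.12,45.8)
cv2.imwrite("pics/w13.png",arm.camera("wrist"))
```

```text
turn [-0.2  0.   0. ] shift cm [-0.03  0.06 -0.06] t 15.72 pos [ 0.5244 -0.1723  0.1194] yaw [-179.8    0.    45.8] w 0.405
```

View pics/w13.png

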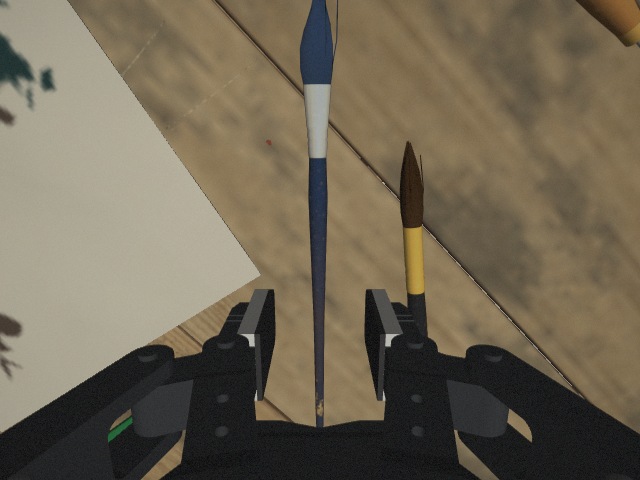

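Blue is centred (column 318), running parallel to the tool. I'll grip it.

Request:
move_arm(steps=[0,0,0,0,0,5,-0.3,0,0,0,0,0,9.3,-0.3,0,0,0,0,0,9.3,-0.3,0,0,0,0,0,9.3,-1,0,0,0,0,0,9.3,-1,0,0,0,0,0,9.3,-1,0,0,0,0,0,9.3,-1,0,0,0,0,0,9.3,-1])

```text
time_s: 16.77
eef_pos: [0.5272, -0.1739, 0.0309]
tool_rot: [3.137, -0.002, 0.8]
force: [-1.3, 1.0, 7.5]
grip_width: 0.004
```

Request:
move_arm(steps=[0,0,0,0,0,-6,-1,0,0,0,0,0,-12,-1,0,0,0,0,0,-12,-1,0,0,0,0,0,-12,-1])

```text
time_s: 17.27
eef_pos: [0.5253, -0.1731, 0.1487]
tool_rot: [3.14, -0.0, 0.8]
force: [-0.4, -0.2, -0.0]
grip_width: -0.0
```

Run:
```python
from h import *
go(*notch(3),.15,np.degrees(RY))
cv2.imwrite("pics/w14.png",arm.camera("wrist"))
```

```text
turn [ 0.1 -0.1 67.1] shift cm [ 24.74 -29.08  -0.17] t 17.27 pos [ 0.5253 -0.1731  0.1487] yaw [179.9  -0.   45.9] w -0.0
```

View pics/w14.png

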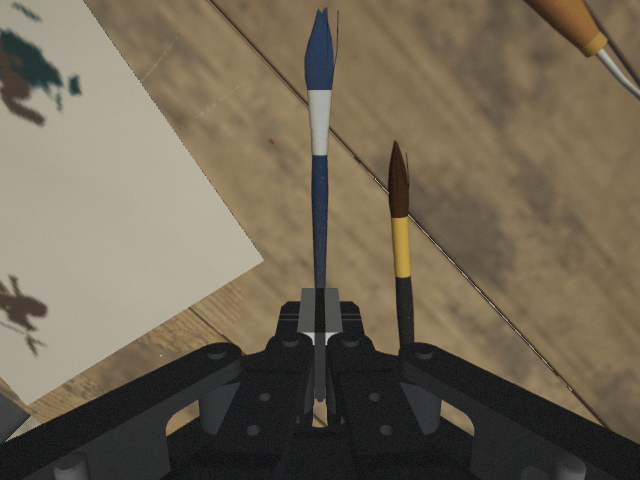

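The grip on blue slipped off over the top: the jaws shut to zero, and the brush still lies in place at column 320. I'll retry lower and 1 cm nearer the hair, where the handle is thicker.

Request:
move_arm(steps=[0,0,0,1,0,0,-0.5,0,0,0,1,0,6,-0.5,0,0,0,1,0,10,-0.5,0,0,0,1,0,12.5,-0.5,0,0,0,1,0,12.5,-0.5,0,0,0,1,0,12.5,-0.5])

```text
time_s: 18.08
eef_pos: [0.5325, -0.1657, 0.0221]
tool_rot: [-3.141, -0.0, 0.8]
force: [1.0, -0.6, 1.1]
grip_width: 0.253
```

Run:
```python
from h import *
go(.5246,-.173,.0235,45.8);print(arm.read_state()["force"])
cv2.imwrite("pics/w15.png",arm.camera("wrist"))
```

```text
turn [-0.  -0.   0.1] shift cm [-1.08 -0.05 -0.14] t 18.07 pos [ 0.5325 -0.1657  0.0221] yaw [-180.    -0.    45.9] w 0.253
[ 0.9836856  -0.55364243  1.08676235]
```

View pics/w15.png

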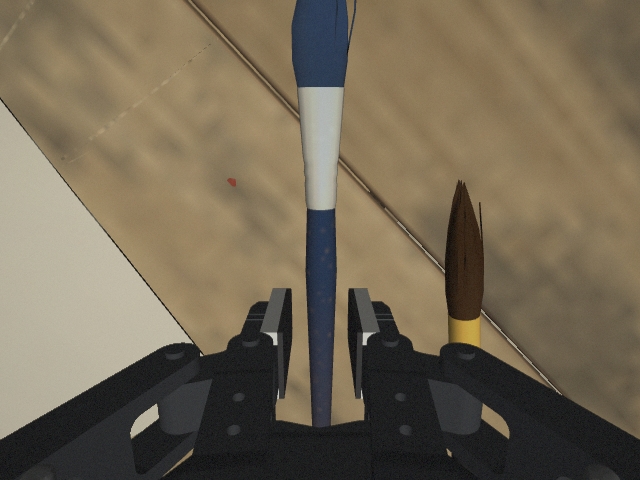

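Request:
move_arm(steps=[0,0,0,0,0,0,-1,0,0,0,0,0,0,-1,0,0,0,0,0,0,-1,0,0,0,0,0,0,-1,0,0,0,0,0,0,-1])

```text
time_s: 18.75
eef_pos: [0.5319, -0.1659, 0.0225]
tool_rot: [-3.141, 0.0, 0.8]
force: [-0.1, -0.5, -0.5]
grip_width: 0.105
```

Run:
```python
from h import *
go(*notch(3),.15,np.degrees(RY))
cv2.imwrite("pics/w16.png",arm.camera("wrist"))
```

```text
turn [-0.   0.  67.1] shift cm [ 23.76 -29.06 -12.73] t 18.75 pos [ 0.5319 -0.1659  0.0225] yaw [-180.     0.    45.8] w 0.105
```

View pics/w16.png

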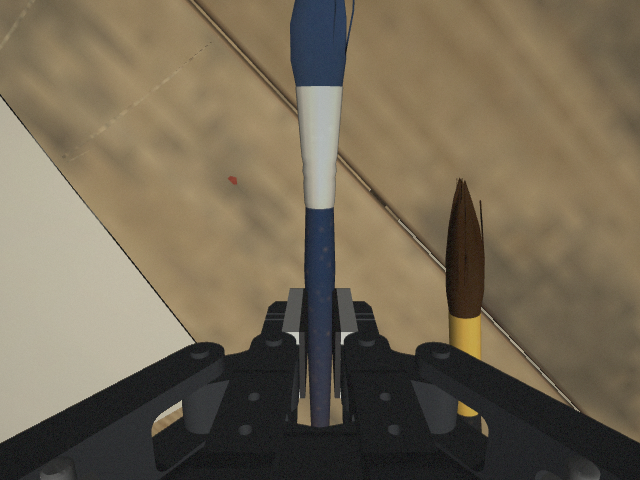

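Blue is gripped properly now: 9 mm opening and no table force.

Request:
move_arm(steps=[0,0,0,0,0,-6,-1,0,0,0,0,0,-12.5,-1,0,0,0,0,0,-12.5,-1,0,0,0,0,0,-12.5,-1])

```text
time_s: 19.3
eef_pos: [0.5318, -0.1659, 0.1473]
tool_rot: [-3.141, 0.0, 0.8]
force: [-0.8, 0.3, -0.5]
grip_width: 0.103
```

Run:
```python
from h import *
go(*notch(3,.022),.15,np.degrees(RY))
```

```text
turn [-0.   0.  67.1] shift cm [ 23.84 -28.86  -0.26] t 19.3 pos [ 0.5318 -0.1659  0.1473] yaw [-180.     0.    45.8] w 0.103
```

Request:
move_arm(steps=[0,0,67.1,23.8,-28.9,-0.3,-1,0,0,67.1,23.8,-28.9,-0.3,-1,0,0,67.1,23.8,-28.9,-0.3,-1,0,0,67.1,23.8,-28.9,-0.3,-1,0,0,67.1,23.8,-28.9,-0.3,-1,0,0,67.1,23.8,-28.9,-0.3,-1,0,0,67.1,23.8,-28.9,-0.3,-1,0,0,67.1,23.8,-28.9,-0.3,-1])

```text
time_s: 20.3
eef_pos: [0.4885, 0.2074, 0.1481]
tool_rot: [3.139, 0.004, -0.367]
force: [-1.1, 0.2, -0.6]
grip_width: 0.099
```

Request:
move_arm(steps=[0,0,0,0,0,0,-1,0,0,0,0,0,0,-1])

```text
time_s: 20.55
eef_pos: [0.4905, 0.2049, 0.1499]
tool_rot: [3.141, 0.001, -0.372]
force: [-0.3, -0.6, 0.0]
grip_width: 0.101
```

Run:
```python
from h import *
go(*notch(3,.022),.095,np.degrees(RY))
```

```text
turn [ 0.1  0.1 -0. ] shift cm [-0.01 -0.14  5.49] t 20.55 pos [0.4905 0.2049 0.1499] yaw [ 1.799e+02  1.000e-01 -2.130e+01] w 0.101
```

Request:
move_arm(steps=[0,0,0,0,-0.1,3,-1,0,0,0,0,-0.1,5.3,-1,0,0,0,0,-0.1,5.3,-1,0,0,0,0,-0.1,5.3,-1])

```text
time_s: 21.05
eef_pos: [0.4917, 0.2065, 0.0986]
tool_rot: [-3.141, -0.001, -0.372]
force: [0.4, -0.2, -0.7]
grip_width: 0.1
```

Run:
```python
from h import *
over("pics/w17.png")
go(*notch(3,.022),.066,np.degrees(RY))
```

```text
turn [-0.1 -0.1  0. ] shift cm [-0.1   0.09  3.3 ] t 21.1 pos [0.492  0.2067 0.099 ] yaw [-1.799e+02 -1.000e-01 -2.130e+01] w 0.1
```

View pics/w17.png

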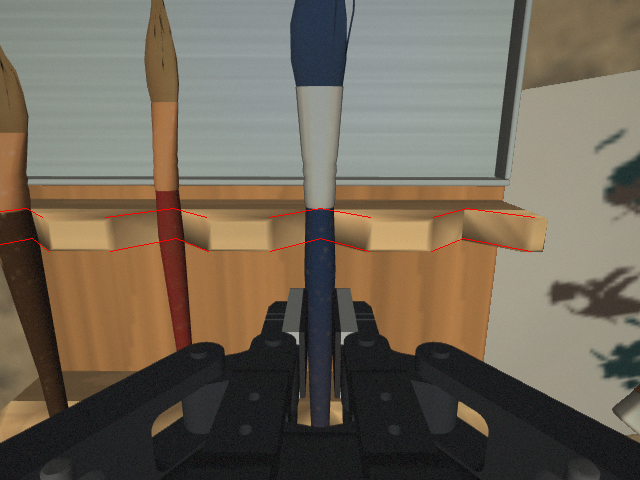

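Blue is centred over notch 3. I'll lower and release.

Request:
move_arm(steps=[0,0,0,-0.1,0.05,1.5,-1,0,0,0,-0.1,0.05,3.2,-1,0,0,0,-0.1,0.05,3.2,-1,0,0,0,-0.1,0.05,3.2,-1,0,0,0,-0.1,0.05,3.2,-0.4,0,0,0,-0.1,0.05,3.2,-0.3,0,0,0,-0.1,0.05,3.2,-0.3,0,0,0,-0.1,0.05,3.2,-0.3])

```text
time_s: 22.1
eef_pos: [0.4898, 0.2067, 0.0657]
tool_rot: [3.141, 0.0, -0.371]
force: [-0.5, -0.2, 0.2]
grip_width: 0.346
```

Request:
move_arm(steps=[0,0,0,0,0,-5,-0.3,0,0,0,0,0,-9,-0.3,0,0,0,0,0,-9,-0.3,0,0,0,0,0,-9,-0.3])

```text
time_s: 22.6
eef_pos: [0.4893, 0.2067, 0.155]
tool_rot: [3.141, 0.001, -0.371]
force: [-0.5, -0.2, -1.1]
grip_width: 0.348
```

Run:
```python
from h import *
go(.5132,-.2806,.12,51.9)
over("pics/w18.png")
```

```text
turn [ -0.    0.1 -73.2] shift cm [19.9  44.55  3.51] t 22.6 pos [0.4893 0.2067 0.155 ] yaw [ 1.80e+02  1.00e-01 -2.13e+01] w 0.348
```

View pics/w18.png

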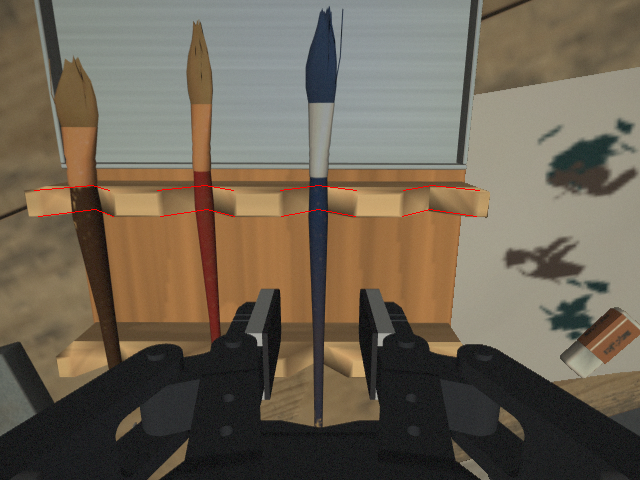

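Blue is cradled in pair 3. Black next.

Request:
move_arm(steps=[0,0,-73.2,19.9,44.5,3.5,-0.2,0,0,-73.2,19.9,44.5,3.5,-0.2,0,0,-73.2,19.9,44.5,3.5,-0.2,0,0,-73.2,19.9,44.5,3.5,-0.2,0,0,-73.2,19.9,44.5,3.5,-0.2,0,0,-73.2,19.9,44.5,3.5,-0.2,0,0,-73.2,19.9,44.5,3.5,-0.2,0,0,-73.2,19.9,44.5,3.5,-0.2])

```text
time_s: 23.65
eef_pos: [0.5116, -0.2488, 0.1211]
tool_rot: [-3.138, -0.0, 0.91]
force: [0.6, -0.2, 1.1]
grip_width: 0.403
```

Request:
move_arm(steps=[0,0,0,0,0,0,-0.2,0,0,0,0,0,0,-0.2])

```text
time_s: 23.9
eef_pos: [0.5118, -0.2468, 0.1214]
tool_rot: [-3.138, -0.0, 0.906]
force: [-0.4, -0.8, -0.1]
grip_width: 0.4
```

Run:
```python
from h import *
d=np.radians(51.9)
go(.5132+.01*np.cos(d),-.2806+.01*np.sin(d),.0225,51.9)
cv2.imwrite("pics/w19.png",arm.camera("wrist"))
```

```text
turn [-0.2 -0.  -0. ] shift cm [-1.57  2.23  9.88] t 23.9 pos [ 0.5118 -0.2468  0.1214] yaw [-179.8   -0.    51.9] w 0.4
```

View pics/w19.png

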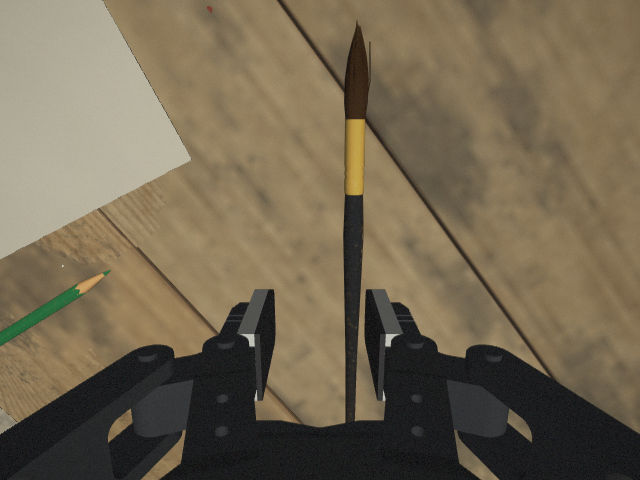

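Run:
```python
from h import *
s=arm.read_state();T=R.from_euler("xyz",s["tool_rot"])
P=ray("wrist",[(358,24),(355,195),(350,415)],.006,s)
print(T.inv().apply(P-s["eef_pos"]).round(4))
```

```text
[[ 0.1195  0.021   0.1157]
 [ 0.0297  0.0216  0.1156]
 [-0.1205  0.0218  0.1156]]
```

Request:
move_arm(steps=[0,0,0,-1.5,2.1,2,-0.4,0,0,0,-1.5,2.1,5,-0.4,0,0,0,-1.5,2.1,8,-0.4,0,0,0,-1.5,2.1,9.8,-0.4,0,0,0,-1.5,2.1,9.8,-0.4,0,0,0,-1.5,2.1,9.8,-0.4])

```text
time_s: 24.7
eef_pos: [0.5205, -0.2721, 0.0257]
tool_rot: [3.141, 0.0, 0.907]
force: [0.3, 0.2, -0.1]
grip_width: 0.296
```

Run:
```python
from h import *
cv2.imwrite("pics/w20.png",arm.camera("wrist"))
```

```text
(no output)
```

View pics/w20.png

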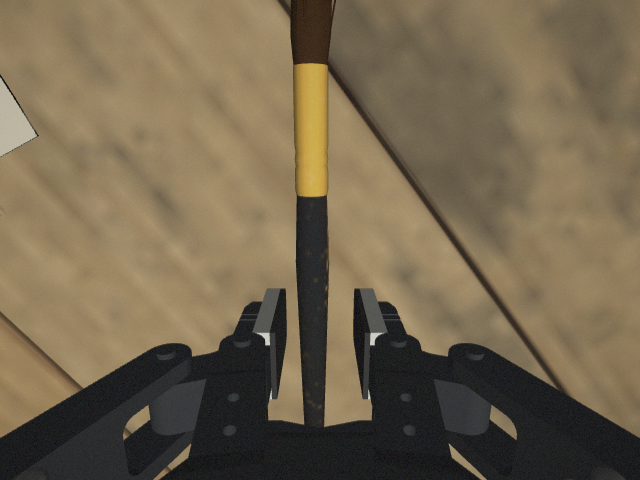

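Black lies between the pads, at column 313. I'll go 3 mm lower and 1.5 mm to its side, then close.

Request:
move_arm(steps=[0,0,0,0,-0.15,0.3,-0.4,0,0,0,0,-0.15,0.3,-0.4,0,0,0,0,-0.15,0.3,-1,0,0,0,0,-0.15,0.3,-1,0,0,0,0,-0.15,0.3,-1,0,0,0,0,-0.15,0.3,-1,0,0,0,0,-0.15,0.3,-1])

```text
time_s: 25.62
eef_pos: [0.5191, -0.2717, 0.0224]
tool_rot: [3.141, 0.0, 0.907]
force: [0.3, 0.1, 4.9]
grip_width: 0.116
```

Request:
move_arm(steps=[0,0,0,0,0,-6,-1,0,0,0,0,0,-12.5,-1,0,0,0,0,0,-12.5,-1,0,0,0,0,0,-12.5,-1])

```text
time_s: 26.12
eef_pos: [0.5184, -0.2711, 0.1464]
tool_rot: [-3.141, -0.0, 0.907]
force: [-0.4, 0.1, -0.9]
grip_width: 0.114
```

Run:
```python
from h import *
go(*notch(4,.022),.15,np.degrees(RY))
cv2.imwrite("pics/w21.png",arm.camera("wrist"))
```

```text
turn [-0.   0.  73.2] shift cm [ 29.66 -29.73  -0.33] t 26.12 pos [ 0.5184 -0.2711  0.1464] yaw [-179.9   -0.    51.9] w 0.114
```

View pics/w21.png

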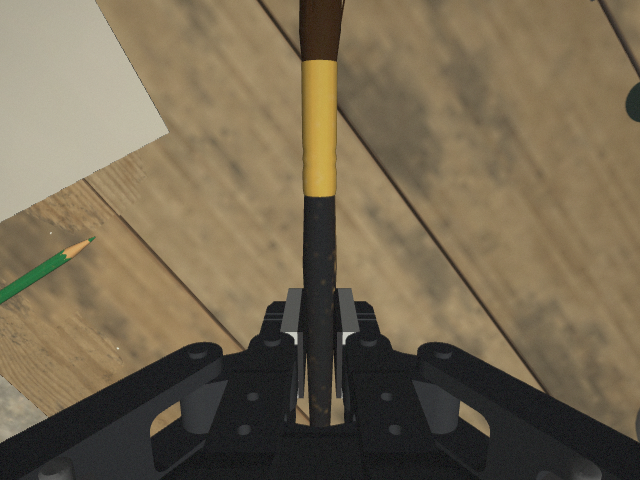

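Black is held straight. I'll carry it to pair 4.

Request:
move_arm(steps=[0,0,73.2,29.7,-29.7,-0.3,-1,0,0,73.2,29.7,-29.7,-0.3,-1,0,0,73.2,29.7,-29.7,-0.3,-1,0,0,73.2,29.7,-29.7,-0.3,-1,0,0,73.2,29.7,-29.7,-0.3,-1,0,0,73.2,29.7,-29.7,-0.3,-1,0,0,73.2,29.7,-29.7,-0.3,-1,0,0,73.2,29.7,-29.7,-0.3,-1])

```text
time_s: 27.18
eef_pos: [0.4657, 0.1478, 0.1476]
tool_rot: [3.14, 0.004, -0.37]
force: [0.1, -0.0, 0.4]
grip_width: 0.118
```

Request:
move_arm(steps=[0,0,0,0,0,0,-1,0,0,0,0,0,0,-1])

```text
time_s: 27.42
eef_pos: [0.4675, 0.1447, 0.1489]
tool_rot: [3.14, 0.002, -0.371]
force: [1.0, 0.1, -0.1]
grip_width: 0.114
```

Run:
```python
from h import *
go(*notch(4,.022),.098,np.degrees(RY))
```

```text
turn [0.1 0.1 0.1] shift cm [-0.05 -0.08  5.09] t 27.43 pos [0.4675 0.1447 0.1489] yaw [ 1.799e+02  1.000e-01 -2.120e+01] w 0.114
```

Request:
move_arm(steps=[0,0,0,-0.05,-0.05,3,-1,0,0,0,-0.05,-0.05,5.1,-1,0,0,0,-0.05,-0.05,5.1,-1,0,0,0,-0.05,-0.05,5.1,-1])

```text
time_s: 27.92
eef_pos: [0.4684, 0.1455, 0.0997]
tool_rot: [-3.141, -0.001, -0.372]
force: [-0.4, -0.0, -0.7]
grip_width: 0.114
```

Run:
```python
from h import *
over("pics/w22.png")
go(*notch(4,.022),.067,np.degrees(RY))
```

```text
turn [-0.  -0.1 -0. ] shift cm [-0.14  0.06  3.31] t 27.98 pos [0.4687 0.1457 0.1001] yaw [-1.80e+02 -1.00e-01 -2.13e+01] w 0.113
```

View pics/w22.png

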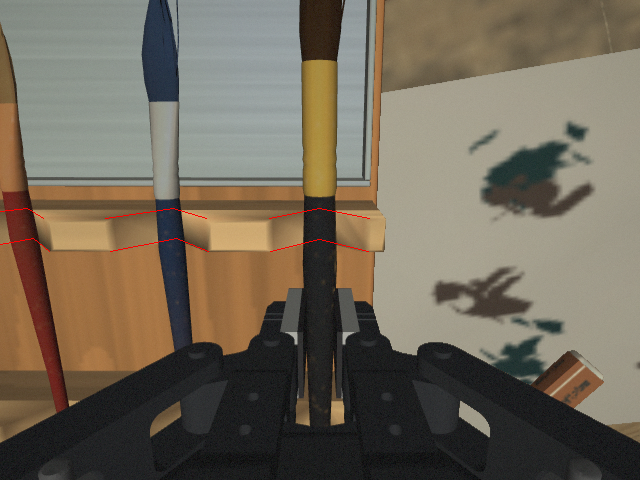

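Black is centred over notch 4.

Request:
move_arm(steps=[0,0,0,-0.1,0,1.5,-1,0,0,0,-0.1,0,3.3,-1,0,0,0,-0.1,0,3.3,-1,0,0,0,-0.1,0,3.3,-1,0,0,0,-0.1,0,3.3,-0.4,0,0,0,-0.1,0,3.3,-0.3,0,0,0,-0.1,0,3.3,-0.3,0,0,0,-0.1,0,3.3,-0.3])

```text
time_s: 28.98
eef_pos: [0.4669, 0.1465, 0.0662]
tool_rot: [-3.142, -0.0, -0.371]
force: [-0.1, -0.8, 0.3]
grip_width: 0.347
```

Request:
move_arm(steps=[0,0,0,0,0,-5,-0.3,0,0,0,0,0,-11,-0.3,0,0,0,0,0,-15,-0.3,0,0,0,0,0,-15,-0.3,0,0,0,0,0,-15,-0.3])

```text
time_s: 29.6
eef_pos: [0.4662, 0.1464, 0.2151]
tool_rot: [3.141, 0.001, -0.371]
force: [0.3, -0.6, -0.4]
grip_width: 0.347
```

Run:
```python
from h import *
over("pics/w23.png")
go(*notch(4,.022),.067,np.degrees(RY))
```

```text
turn [0.1 0.2 0. ] shift cm [ 0.19  0.   14.74] t 29.65 pos [0.4658 0.1464 0.2144] yaw [179.9   0.2 -21.3] w 0.351
```

View pics/w23.png

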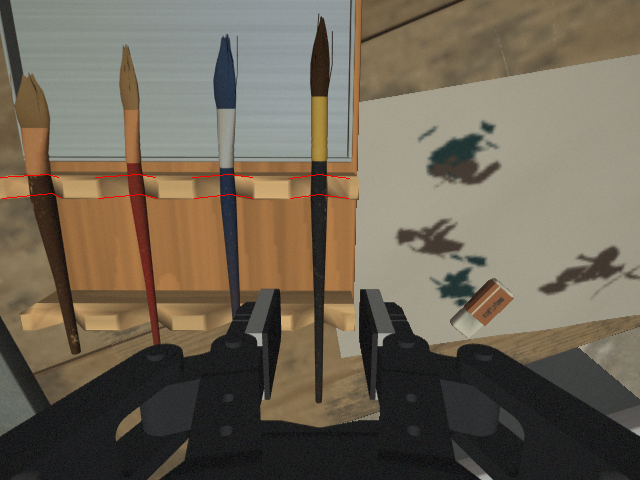

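Request:
move_arm(steps=[0,0,0,0,6,-2,-0.3,0,0,0,0,12,-2,-0.3,0,0,0,0,18,-2,-0.3,0,0,0,0,24,-2,-0.3,0,0,0,0,24,-2,-0.3,0,0,0,0,24,-2,-0.3,0,0,0,0,24,-2,-0.3])

```text
time_s: 30.52
eef_pos: [0.3799, -0.076, 0.2353]
tool_rot: [-3.141, 0.002, -0.368]
force: [0.1, 0.5, 0.8]
grip_width: 0.349
```

Run:
```python
from h import *
cv2.imwrite("pics/t24.png",cv2.resize(arm.camera("top")[170:320,130:300],None,fx=4,fy=4,interpolation=cv2.INTER_CUBIC))
cv2.imwrite("pics/s24.png",cv2.resize(arm.camera("scene")[150:270,180:340],None,fx=5,fy=5,interpolation=cv2.INTER_CUBIC))
```

```text
(no output)
```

View pics/t24.png

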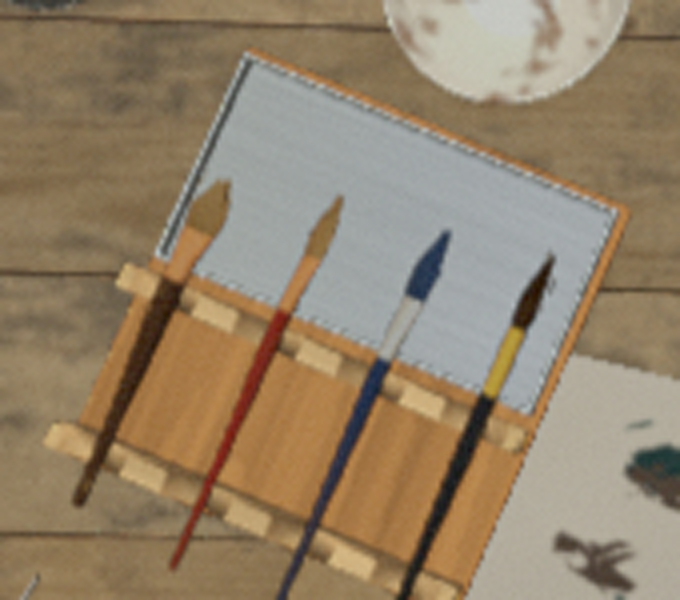

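View pics/s24.png

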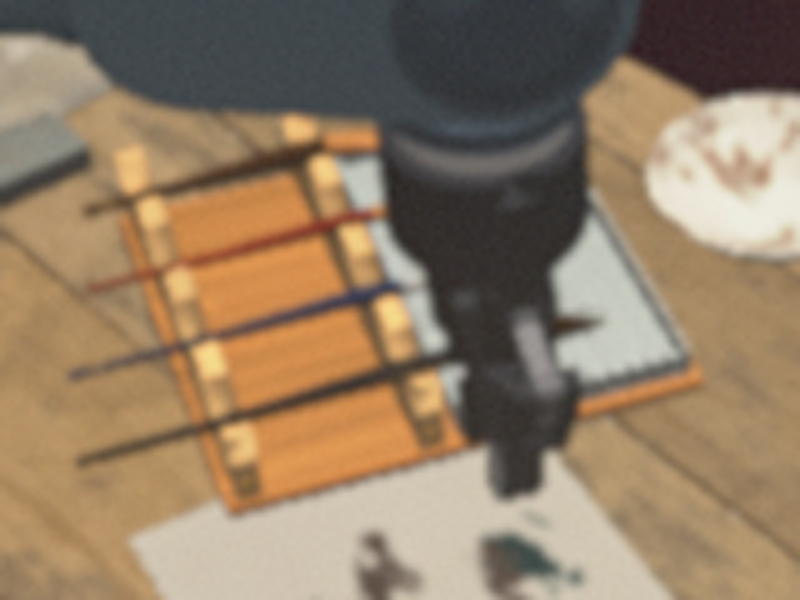

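Run:
```python
from h import *
R0=np.array([0.4806,.2408]);c,s=np.cos(RY),np.sin(RY)
for n,a,b in(("brown",(226,183),(78,505)),("red",(341,197),(174,569)),("blue",(448,232),(281,600)),("black",(551,256),(402,600))):
    P=ray("top",np.array([a,b])/4+[130,170],.048);d=P[:,:2]-R0
    q=np.c_[c*d[:,0]+s*d[:,1],-s*d[:,0]+c*d[:,1]]*1000
    print(n,"tip/end mm",q.round(0).tolist(),"angle",np.degrees(np.arctan2(*(q[0]-q[1])[::-1])).round(1))
print(arm.read_state()["qvel"].round(3)); arm.sign_off()
```

```text
brown tip/end mm [[121.0, 96.0], [-84.0, 98.0]] angle -0.5
red tip/end mm [[140.0, 31.0], [-96.0, 32.0]] angle -0.3
blue tip/end mm [[145.0, -35.0], [-89.0, -32.0]] angle -0.8
black tip/end mm [[156.0, -96.0], [-62.0, -96.0]] angle -0.0
[-0.005 -0.004 -0.005 -0.001 -0.    -0.002]
the job is handed in; nothing more can be done
```

All four brushes are on the rest: brown, red, blue and black in pairs 1 to 4, left to right, each lying in both combs with its hair over the tray. I handed the job in at about 31 s of the 96 s allowed. The gripper was open and raised clear, about 24 cm to the right of where it set down the last brush.

- **Last checks:** in the final top picture the brushes lie within about 3 mm sideways of their notch lines and within 1° of the notch direction. Their middles are 10–22 mm trayward of the notch points, as you asked. I did not measure their height above the notch lines. I judged that from the pictures, where every brush sits down in its notches.
- **Camera disagreement:** the top and wrist cameras differed by about 4 mm on where the rest is. I corrected by the wrist view, and each brush was centred over its notch before I let go.
- **Missed grip:** the first try on blue closed above the handle and held nothing. I gripped it again about 4 mm lower and 1 cm nearer the hair, and that held.

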